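Open the reader's shutter, eject the test cartridge and catch it at the slot

TASK

The measurement is done: with a fingertip, push the tab of the bench reader's slot shutter to the right until the shutter is fully open. Then press the eject key on the front ledge down with one finger while the other finger stands over the ledge in front of the slot, so that the test cartridge springs out against it and is stopped a few centimetres out, its rear still in the slot; do not pinch or lift it, and leave the bottles and the stamp alone. Finish while holding: key still down, cartridge still trapped against the finger, ready for a colleague to take.

Things in the scene. Friction and masses are not known exactly. Their poses are not given: they have to be found in the camera images.
- reader: White bench cartridge reader, fixed, 150 mm wide. Origin on the desk under the middle of its upright front face; x into the housing, y to the left for one facing it, z up. A flat ledge 20 mm high juts 76 mm out of the face. The housing is 112 mm deep, 61 mm high (hood 78) and overhangs the face by 12 mm above 33 mm. Slot at y +30 mm; key at y -30, x -36 mm; 2 mm ribs run out from the slot.
- shutter (a joint): Travel of the grey light shutter, an upright plate 9 mm in front of the face that covers the slot: 0 closed, 0.042 m fully open, sliding along the reader's -y (to the right for one facing it). Stiff with about 0.7 N of friction, it stays where left. It may start up to 12 mm open; below 38 mm it stands in the cartridge's way.
- shutter_tab (a point): Point in the outer part of the shutter's thumb tab, 27 mm in front of the face, 29 mm above the desk; moves with it. The tab is 6 mm thick along the reader's y, 12 mm high (23 to 35 mm above the desk) and juts from 10 to 36 mm in front of the face; above it the housing overhangs by 12 mm. Closed it is at y +47 mm, fully open at y +5 mm, between key and slot.
- eject_key (a joint): Travel of the grey eject key, pressed straight down: 0 up, 0.008 m fully down. Its spring resists with 1.5 to 3.5 N, catch friction adds up to 2 N. It is one piece with a small steel catch in front of the cartridge; at about 5.5 mm of travel the catch clears the cartridge, which springs out at once. Let go, the key rises again.
- key_top (a point): Middle of the top of the eject key, a grey pad 22 mm (along the reader's x) by 26 mm (along its y); 31 mm above the desk when up, 23 mm when fully down. The point moves with the key.
- slot_mouth (a point): Point fixed to the reader: middle of the slot opening in the front face (36 mm wide, 14 mm high), 26 mm above the desk. The cartridge comes out of it along the reader's -x.
- catch_point (a point): Point fixed to the reader: 36 mm straight out from the slot mouth, 26 mm above the desk and so 6 mm above the ledge, in the cartridge's path and level with the key across the ledge (60 mm beside the key's middle).
- cartridge: Grey plastic test cartridge, loose, 60 mm long (x) by 34 by 12 mm thick, about 40 g; origin at the middle of its underside. It lies flat in the slot, underside 20 mm and top 32 mm above the desk, front end 2 mm out of the face. A spring pusher drives it out with 2.2 N falling to 1 N over 44 mm; unstopped it shoots off the ledge within about 0.2 s.
- cartridge_front (a point): Middle of the cartridge's front end face, the end that comes out first (6 mm above its underside).
- reagent_vial_1: Small dropper bottle, 23 mm wide, 64 mm high, standing loose to the left of the ledge; origin under its middle. Bystander.
- reagent_vial_2: Another such dropper bottle, standing by the first. Bystander.
- date_stamp: Wooden hand stamp, 27 x 46 mm, 70 mm high, standing loose to the right of the ledge; origin under its middle. Bystander.

How it is judged:
By the outcome, as a careful person would: the job done as asked, in the order asked, and still so for the second after the job is handed in, while the arm keeps its last pose, push and grip.
It also fails if it takes over 35 s, if anything falls off the work surface, if the arm or the gripper's body presses on something with over 40 N, if the wrist force passes 120 N, or if a joint passes its speed limit or range.

ROBOT

A 7-joint arm with a two-finger parallel gripper is mounted at the origin on the work surface; the furniture and walls round the work are solid. World frame = base frame: x ahead of the robot, y to its left, z up, the work surface at z = 0. Lengths are in m, angles in rad, forces in N, time in s.
With the tool pointing down it reaches from about 0.4 to 0.85 m from the base axis. Payload 10.4 kg.
Tool frame: the origin (TCP) lies at the very end of the fingers, on their centre line; the grasp point (between the pads) lies r.grip_depth behind it (r.grip_depth is the distance from the TCP to the grasp point, in m); y points along the fingers, z is the direction in which the jaws open and shut, and the axes are right-handed (so a half turn about y gives the same grasp; the last joint's range is limited). The gripper opens to 87 mm and grips with 3 to 60 N. Pads are 19 mm wide; open, the fingers measure 117 mm over their backs; the gripper's body (75 mm by 190 mm) begins 51 mm behind the grasp point.
Start: joints at [1.097, 0.332, -0.065, 1.46, 0.022, 1.35, -0.088], TCP at [0.272, -0.563, 0.223] pointing down, gripper open.
Joint ranges: [-2.6, 2.6], [-0.5, 2.12], [-1.47, 1.34], [0.16, 2.42], [-1.27, 4.41], [0.06, 2.06], [-2.6, 2.6]. Speed limits (rad/s): [2.22, 2.22, 2.79, 2.79, 3.14, 3.14, 3.14].

INTERFACE

Orientations are given as a unit quaternion [x, y, z, w].
In Python, from bench import r gives the robot as it stands.
- The arm moves only by the shell command python3 -m jog 'ROWS' [OPENING] [FORCE]. ROWS is JSON, a list of rows, each a list of 6 numbers: the shift along the tool's x, y, z in m, then the turn, a rotation vector about the tool's x, y, z in degrees. A call has 1 to 12 rows; each row shifts and turns the pose as measured when the row begins, along the tool's axes as they then stand; what a row does not reach is not made up. A row lasts 1/12 s, in which the tool goes at most 41.7 mm and 7.16 degrees, less where a joint would pass 70% of its speed; a pose out of reach is approached as far as the arm can. A call with a gripper value outside its range is refused whole. OPENING is the opening, from -1 (shut) to 1 (fully open), so that 0 is half open, set as the call begins (- or left out, the last holds). The fingers move at their own pace and stop on an object; FORCE is the grip in N (left out, the last holds). Time passes only in rows, so rows that do not move let the fingers close. It gives the time, the measured TCP pose, the force and the opening at its end, in the units of the state.
- r.read_state(): the state, without advancing time (a new reading comes with each control period).
- r.camera(name): name is "scene" or "top" or "wrist"; returns a dict with "image" (400x640x3 uint8, red, green, blue), "range_z" (400x640 float32, m along the optical axis (not along the pixel's ray), 0 where there is no reading), "K" (3x3 intrinsics, pixels), "R" (3x3) and "t" (3): a world point X has camera coordinates R X + t. Camera axes: x right, y down, z forward; pixel columns grow to the right and rows downward; lengths in m; the calibration is good to about 2 mm. The wrist camera is an equidistant fisheye: a pixel r from the principal point sees the ray r / f radians off the axis. A picture is of the moment at which its call begins.
- r.close_job(): hands the job in, once; it reports no verdict.
The state is a dict: "time": time; "joint_positions": joint angles; "joint_vel": joint speeds; "joint_torque": joint torques, N m; "ee_pos": TCP position; "eef_rot": TCP orientation; "ft_force": force on the tool from outside, world axes, zero at the start; "torque": the same for the moment, N m; "width": finger opening in m.
Only numpy, scipy, OpenCV 4.12 (cv2) and the standard library are available. Lean on these libraries where they do the work, as an engineer would, in place of code of your own. Each camera call takes 0.05 s, during which the arm holds its last target. There are 200 camera calls.

## Working session

There is one attempt and no reset: what is moved stays moved. The work goes in short steps, Python scripts to look and compute and a shell command to move; the robot and the scene stay as the last step left them, time stands still between calls to the robot, and variables do not carry over. Pictures are saved under pics/ and viewed, about 8 in all and at most 12, crops included, and the job is handed in when it is done.

```bash
mkdir -p pics; ls; python3 - <<'E'
from bench import r
import cv2,numpy as np
s=r.read_state()
print({k:np.round(v,3) for k,v in s.items()}, r.grip_depth)
for n in ("scene","top"):
    c=r.camera(n); cv2.imwrite(f"pics/{n}0.png",c["image"][:,:,::-1]); np.savez(f"{n}0.npz",**c)
    print(n,c["K"].round(1).tolist(),c["R"].round(3).tolist(),c["t"].round(3))
E
```

```text
pics
{'time': np.float64(0.0), 'joint_positions': array([ 1.097,  0.333, -0.065,  1.461,  0.022,  1.35 , -0.088]), 'joint_vel': array([ 0.   ,  0.001, -0.001, -0.001, -0.   ,  0.001, -0.001]), 'joint_torque': array([ 0.0000e+00, -6.2325e+01,  2.5000e-02, -3.8989e+01, -6.1000e-02,
        4.0000e-02,  0.0000e+00]), 'ee_pos': array([ 0.272, -0.562,  0.222]), 'eef_rot': array([-0.158,  0.69 , -0.689,  0.158]), 'ft_force': array([ 0.436, -0.11 , -0.321]), 'torque': array([-0.   ,  0.014,  0.04 ]), 'width': np.float64(0.087)} 0.0187
scene [[437.3, 0.0, 318.7], [0.0, 437.3, 190.2], [0.0, 0.0, 1.0]] [[0.529, -0.848, -0.014], [-0.377, -0.22, -0.9], [0.76, 0.482, -0.436]] [-0.359  0.216  0.557]
top [[451.6, 0.0, 317.1], [0.0, 451.6, 199.1], [0.0, 0.0, 1.0]] [[0.002, -1.0, 0.007], [-0.991, -0.003, -0.134], [0.134, -0.007, -0.991]] [-0.105  0.504  0.832]
```

View pics/top0.png

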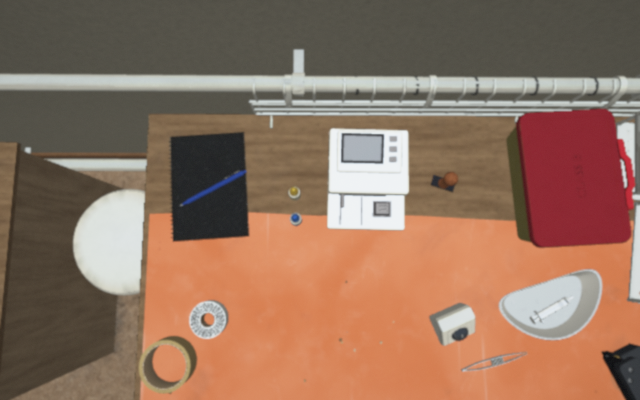

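View pics/scene0.png

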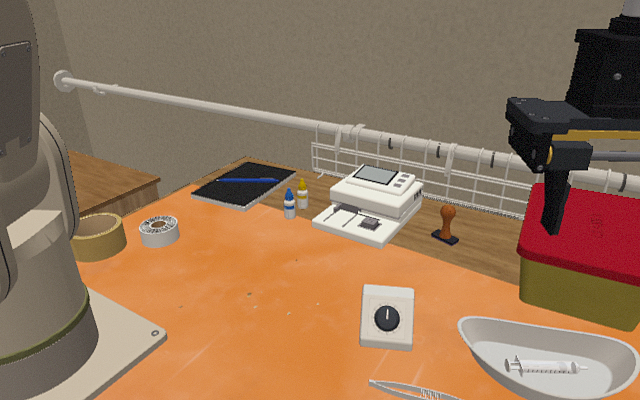

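The top view shows the reader with its ledge front edge from (328,228) to (405,229). The key is at (382,209), the bottles at (294,192) and (295,219), and the stamp at (447,181). Next I'll measure the reader pose.

```bash
cat > h.py <<'E'
import numpy as np,cv2
def ray(c,px,z):
    K,R,t=c["K"],c["R"],c["t"]
    d=R.T@np.linalg.inv(K)@np.array([px[0],px[1],1.]); o=-R.T@t
    return o+d*(z-o[2])/d[2]
def proj(c,X):
    p=c["K"]@(c["R"]@np.asarray(X,float)+c["t"]); return p[:2]/p[2]
E
python3 - <<'E'
from h import *
c=dict(np.load("top0.npz")); im=c["image"].astype(int)
m=((im.min(2)>165)&(im.max(2)-im.min(2)<35)).astype(np.uint8); m[:,:315]=0;m[:,420:]=0;m[:120]=0;m[240:]=0
m=cv2.morphologyEx(m,cv2.MORPH_CLOSE,np.ones((9,9)))
cn=max(cv2.findContours(m,0,2)[0],key=cv2.contourArea)[:,0]
print(cv2.boundingRect(cn))
# ledge part: front edge bottommost per column; side edges per row
cols=[(u,cn[cn[:,0]==u,1].max()) for u in range(333,401,3) if (cn[:,0]==u).any()]
W=np.array([ray(c,(u,v+.5),.02)[:2] for u,v in cols]); 
vx,vy,x0,y0=cv2.fitLine(W.astype(np.float32),cv2.DIST_HUBER,0,.01,.01).ravel(); 
if vy<0: vx,vy=-vx,-vy
print("front dir",vx,vy,x0,y0)
rows=[v for v in range(202,225,3)]
L=np.array([ray(c,(np.where(m[v])[0].min()-.5,v),.02)[:2] for v in rows]);R=np.array([ray(c,(np.where(m[v])[0].max()+.5,v),.02)[:2] for v in rows])
yd=np.array([vx,vy]); xd=np.array([vy,-vx])
print("width",((L-R)@yd).round(4), "yaw deg",np.degrees(np.arctan2(xd[1],xd[0])))
ym=((L+R)/2@yd).mean(); xf=(W@xd).mean()
print("side slope", np.polyfit(L@xd,L@yd,1)[0],np.polyfit(R@xd,R@yd,1)[0])
print("origin",(xf+.076)*xd+ym*yd)
big=cv2.resize(c["image"][110:240,280:470],None,fx=4,fy=4,interpolation=cv2.INTER_CUBIC)
cv2.imwrite("pics/top0c.png",big[:,:,::-1])
E
```

```text
(327, 128, 82, 102)
front dir -0.0021757626 0.9999976 0.44884244 -0.17582317
width [0.1503 0.1502 0.15   0.1518 0.1517 0.1477 0.1476 0.1474] yaw deg 0.12466211
side slope -0.0036295666980073883 -0.08549737897203884
origin [ 0.52489256 -0.19878408]
```

View pics/top0c.png

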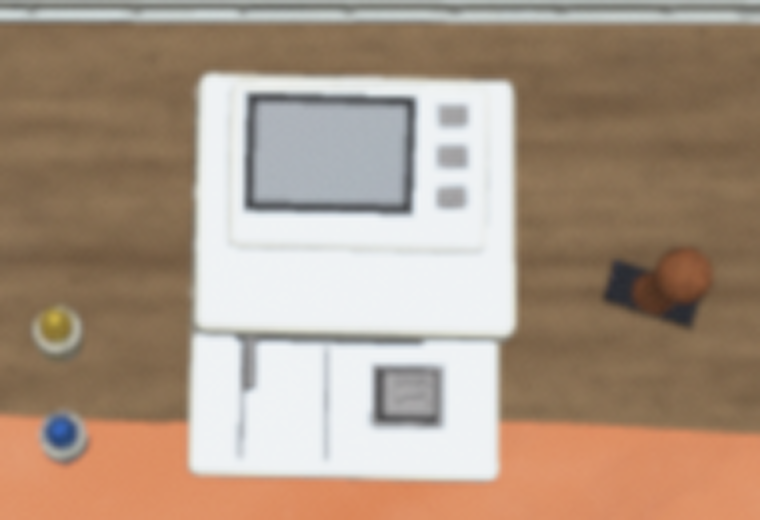

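The crop shows the reader yawed by only about 1–1.5° clockwise. The tab at crop (249,362) is near closed, and the key is at (407,395). I'll move above the reader at height and then refine there.

```bash
cat >> h.py <<'E'
from scipy.spatial.transform import Rotation as Ro
def goal(yaw):  # tool y down, tool z along reader +-y, whichever is nearer
    out=[]
    for s in (1,-1):
        z=s*np.array([-np.sin(yaw),np.cos(yaw),0]); y=np.array([0,0,-1.]); x=np.cross(y,z)
        out.append(Ro.from_matrix(np.c_[x,y,z]))
    return out
def delta(r,pos,yaw):
    s=r.read_state(); q=Ro.from_quat(s["eef_rot"])
    g=min(goal(yaw),key=lambda g:(q.inv()*g).magnitude())
    print("t",round(float(s["time"]),2),"pos",s["ee_pos"].round(4),"F",s["ft_force"].round(2),"w",round(float(s["width"]),4))
    print("tool axes in world (cols)\n",q.as_matrix().round(3))
    print("shift tool mm",(1e3*q.inv().apply(np.array(pos)-s["ee_pos"])).round(1),"turn deg",np.degrees((q.inv()*g).as_rotvec()).round(2))
E
python3 - <<'E'
from h import *
from bench import r
delta(r,[.47,-.15,.2],np.radians(-1.))
c=dict(np.load("top0.npz")); f=lambda u,v:(280+u/4-.375,110+v/4-.375)
for n,u,v,z in [("ledgeL",190,473,.02),("ledgeR",498,480,.02),("backL",200,73,.061),("backR",515,80,.061),("ovhL",195,332,.061),("ovhR",516,336,.061),("key",410,394,.031),("tabtip",249,389,.035),("ribR",326,460,.022),("ribL",239,460,.022),("v1",60,325,.064),("v2",62,432,.064),("stamp",650,294,.0)]:
    print(n,ray(c,f(u,v),z).round(4))
E
```

```text
t 0.1 pos [ 0.2722 -0.5623  0.2219] F [ 0.69  0.07 -0.13] w 0.0871
tool axes in world (cols)
 [[-0.9   -0.001  0.436]
 [-0.436  0.001 -0.9  ]
 [ 0.    -1.    -0.001]]
shift tool mm [-357.7   22.2 -284.8] turn deg [7.000e-02 2.683e+01 2.000e-02]
ledgeL [ 0.4499 -0.1238  0.02  ]
ledgeR [ 0.4469 -0.2729  0.02  ]
backL [ 0.6371 -0.1276  0.061 ]
backR [ 0.6343 -0.2773  0.061 ]
ovhL [ 0.5127 -0.125   0.061 ]
ovhR [ 0.5113 -0.2747  0.061 ]
key [ 0.4874 -0.2293  0.031 ]
tabtip [ 0.4891 -0.1516  0.035 ]
ribR [ 0.4562 -0.1895  0.022 ]
ribL [ 0.4561 -0.1474  0.022 ]
v1 [ 0.5154 -0.0623  0.064 ]
v2 [ 0.4656 -0.0636  0.064 ]
stamp [ 0.5418 -0.3556  0.    ]
```

```bash
python3 -m jog '[[-0.033,0,-0.0246,0,0,0],[-0.033,0,-0.0246,0,0,0],[-0.033,0,-0.0246,0,0,0],[-0.033,0,-0.0246,0,0,0],[-0.033,0,-0.0246,0,0,0],[-0.033,0,-0.0246,0,0,0],[-0.033,0,-0.0246,0,0,0],[-0.033,0,-0.0246,0,0,0],[-0.033,0,-0.0246,0,0,0],[-0.033,0,-0.0246,0,0,0],[-0.033,0,-0.0246,0,0,0]]' -1 10; python3 -m jog '[[0,0,0,0,6.7,0],[0,0,0,0,6.7,0],[0,0,0,0,6.7,0],[0,0,0,0,6.7,0],[0,0,0,0,0,0]]'
cat >> h.py <<'E'
YAW=np.radians(-1.1); OR=np.array([.5244,-.1998])
def rd(x,y,z):
    c,s=np.cos(YAW),np.sin(YAW); return np.array([OR[0]+c*x-s*y,OR[1]+s*x+c*y,z])
E
python3 - <<'E'
from h import *
from bench import r
delta(r,rd(-.027,.072,.1),YAW)
E
```

```text
time: 1.02
ee_pos: [0.4776, -0.1601, 0.2161]
eef_rot: [-0.155, 0.692, -0.689, 0.149]
ft_force: [0.5, -0.4, 0.3]
width: 0.0218
time: 1.43
ee_pos: [0.4814, -0.1465, 0.215]
eef_rot: [0.009, 0.709, -0.705, -0.017]
ft_force: [0.1, -0.5, -0.2]
width: 0.0012
t 1.43 pos [ 0.4814 -0.1465  0.215 ] F [ 0.07 -0.47 -0.19] w 0.0012
tool axes in world (cols)
 [[-0.999 -0.01  -0.037]
 [ 0.037  0.005 -0.999]
 [ 0.01  -1.    -0.005]]
shift tool mm [-17.9 114.9 -19.3] turn deg [ 0.29 -1.01  0.58]
```

```bash
python3 -m jog '[[-0.009,0.03,-0.01,0.3,-1,0.6],[-0.009,0.03,-0.009,0,0,0],[0,0.03,0,0,0,0],[0,0.025,0,0,0,0],[0,0,0,0,0,0]]'
python3 - <<'E'
from h import *
from bench import r
delta(r,rd(-.027,.072,.025),YAW)
c=r.camera("wrist"); np.savez("w1.npz",**c); t=r.camera("top"); np.savez("top1.npz",**t)
a=cv2.resize(c["image"],(640,400)); b=cv2.resize(t["image"][150:250,290:450],(480,300))
cv2.imwrite("pics/w1.png",a[:,:,::-1]); cv2.imwrite("pics/t1.png",b[:,:,::-1])
print(c["K"],c["R"].round(3),c["t"].round(3))
E
```

```text
time: 1.85
ee_pos: [0.5014, -0.1282, 0.0973]
eef_rot: [-0.002, -0.706, 0.708, -0.002]
ft_force: [-0.8, 0.3, 0.1]
width: 0.0007
t 1.85 pos [ 0.5014 -0.1282  0.0973] F [-0.81  0.29  0.12] w 0.0007
tool axes in world (cols)
 [[-1.     0.005  0.   ]
 [-0.    -0.002 -1.   ]
 [-0.005 -1.     0.002]]
shift tool mm [ 2.9 72.2 -1. ] turn deg [-0.12  1.11 -0.29]
[[309.70691629   0.         324.53021699]
 [  0.         309.70691629 202.34842719]
 [  0.           0.           1.        ]] [[-0.    -1.     0.003]
 [-0.957  0.001  0.289]
 [-0.289 -0.002 -0.957]] [-0.127  0.483  0.416]
```

View pics/w1.png

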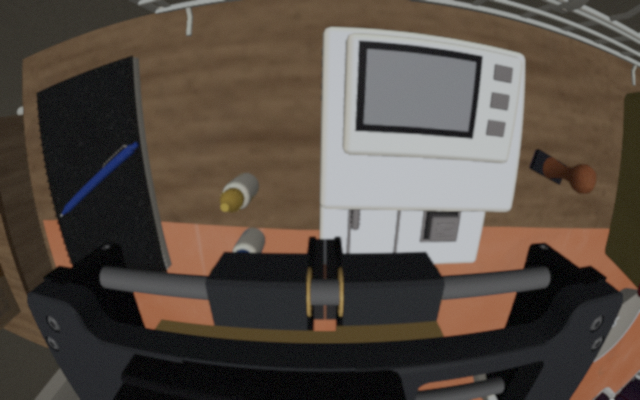

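The wrist view shows the tab at (354,218), the key at (441,225) with the dark key well to its left, and the closed fingertips at (325,285). I'll cross-check positions by ray casting.

```bash
cat >> h.py <<'E'
def fray(c,px,z):
    K,R,t=c["K"],c["R"],c["t"]; d=(np.array(px)-K[:2,2])/K[0,0]; th=np.hypot(*d)
    v=np.r_[d/th*np.sin(th),np.cos(th)]; v=R.T@v; o=-R.T@t; return o+v*(z-o[2])/v[2]
E
python3 - <<'E'
from h import *
c=dict(np.load("w1.npz"))
b=cv2.resize(c["image"][190:280,310:490],None,fx=4,fy=4,interpolation=cv2.INTER_CUBIC); cv2.imwrite("pics/w1c.png",b[:,:,::-1])
print(fray(c,(443,225),.031),"exp key",rd(-.036,-.03,.031))
print(fray(c,(354,228),.035),"exp tabtip",rd(-.036,.047,.035))
print(fray(c,(477,263),.02),"exp ledge FR",rd(-.076,-.075,.02))
print(fray(c,(512,210),.061),"exp ovh R",rd(-.012,-.075,.061), fray(c,(322,208),.061),rd(-.012,.075,.061))
E
```

```text
[ 0.49350849 -0.22516082  0.031     ] exp key [ 0.48783071 -0.22910336  0.031     ]
[ 0.49356629 -0.14969623  0.035     ] exp tabtip [ 0.48930891 -0.15211755  0.035     ]
[ 0.44929847 -0.27236741  0.02      ] exp ledge FR [ 0.4469742  -0.27332717  0.02      ]
[ 0.51599024 -0.27136349  0.061     ] exp ovh R [ 0.5109624  -0.27455581  0.061     ] [ 0.51834926 -0.12496259  0.061     ] [ 0.51384202 -0.12458345  0.061     ]
```

View pics/w1c.png

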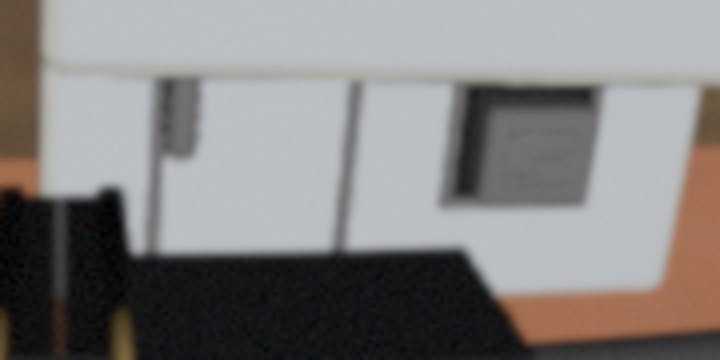

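```bash
sed -i 's/OR=np.array.*/OR=np.array([.5257,-.1985])/' h.py
python3 -m jog '[[0.004,0.018,-0.004,0,1.1,-0.3],[0,0.022,0,0,0,0],[0,0.018,0,0,0,0],[0,0.008,0,0,0,0],[0,0,0,0,0,0]]'
python3 - <<'E'
from h import *
from bench import r
delta(r,rd(-.028,.076,.026),YAW)
E
```

```text
time: 2.37
ee_pos: [0.5048, -0.1285, 0.0442]
eef_rot: [-0.011, -0.704, 0.71, 0.001]
ft_force: [-2.5, 0.4, -0.2]
width: 0.0007
t 2.37 pos [ 0.5048 -0.1285  0.0442] F [-2.5   0.43 -0.19] w 0.0007
tool axes in world (cols)
 [[-1.     0.014 -0.018]
 [ 0.017 -0.009 -1.   ]
 [-0.015 -1.     0.008]]
shift tool mm [ 6.  18.1 -6.5] turn deg [-0.48  0.1  -0.84]
```

```bash
python3 -m jog '[[0.008,0,-0.006,-0.4,0,-0.8],[0,0,0,0,0,0]]'
python3 - <<'E'
from h import *
from bench import r
delta(r,rd(-.028,.076,.026),YAW)
E
```

```text
time: 2.53
ee_pos: [0.4982, -0.1226, 0.0471]
eef_rot: [-0.007, -0.706, 0.708, 0.005]
ft_force: [-0.5, -0.7, -0.0]
width: 0.0005
t 2.53 pos [ 0.4982 -0.1226  0.0471] F [-0.49 -0.75 -0.02] w 0.0005
tool axes in world (cols)
 [[-1.     0.003 -0.017]
 [ 0.017 -0.002 -1.   ]
 [-0.003 -1.     0.002]]
shift tool mm [-0.8 21.1 -0.7] turn deg [-0.1   0.14 -0.2 ]
```

```bash
python3 -m jog '[[0.001,0.008,0,0,0,0],[0.001,0.008,0,0,0,0],[0.0005,0.007,0,0,0,0],[0,0,0,0,0,0]]'
python3 - <<'E'
from h import *
from bench import r
delta(r,rd(-.028,.076,.026),YAW)
E
```

```text
time: 2.87
ee_pos: [0.4989, -0.1234, 0.0262]
eef_rot: [-0.01, -0.706, 0.709, 0.002]
ft_force: [-0.6, -0.8, -1.0]
width: 0.0004
t 2.87 pos [ 0.4989 -0.1234  0.0262] F [-0.56 -0.79 -1.04] w 0.0004
tool axes in world (cols)
 [[-1.     0.011 -0.016]
 [ 0.016 -0.004 -1.   ]
 [-0.011 -1.     0.004]]
shift tool mm [-0.3  0.2 -1.4] turn deg [-0.23  0.18 -0.65]
```

```bash
python3 -m jog '[[0,0,0.006,-0.2,0.2,-0.6],[0,0,0.006,0,0,0],[0,0,0.006,0,0,0],[0,0,0.006,0,0,0],[0,0,0.006,0,0,0],[0,0,0.006,0,0,0],[0,0,0.006,0,0,0]]'
python3 - <<'E'
from h import *
from bench import r
delta(r,rd(-.028,.023,.026),YAW)
E
```

```text
time: 3.45
ee_pos: [0.4979, -0.1688, 0.0257]
eef_rot: [0.006, 0.707, -0.707, -0.007]
ft_force: [-0.5, 1.6, -0.1]
width: 0.0008
t 3.45 pos [ 0.4979 -0.1688  0.0257] F [-0.46  1.64 -0.06] w 0.0008
tool axes in world (cols)
 [[-1.    -0.001 -0.019]
 [ 0.019  0.001 -1.   ]
 [ 0.001 -1.    -0.001]]
shift tool mm [-0.3 -0.3  6.2] turn deg [0.06 0.02 0.07]
```

```bash
python3 -m jog '[[0,0,0.004,0,0,0],[0,0,0.003,0,0,0]]';python3 -m jog '[[0,0,0.003,0,0,0]]';python3 -m jog '[[0,0,0.003,0,0,0]]'
```

```text
time: 3.62
ee_pos: [0.4978, -0.1777, 0.0258]
eef_rot: [0.007, 0.707, -0.707, -0.007]
ft_force: [0.4, 0.5, -0.8]
width: 0.0006
time: 3.7
ee_pos: [0.4977, -0.1812, 0.0258]
eef_rot: [0.007, 0.707, -0.707, -0.008]
ft_force: [-1.1, 0.5, -0.2]
width: 0.001
time: 3.78
ee_pos: [0.4975, -0.1823, 0.0258]
eef_rot: [0.006, 0.708, -0.706, -0.008]
ft_force: [-1.8, 17.3, 6.9]
width: 0.0006
```

The shutter hit a hard stop at 17 N. I'll back off, rise, and open the jaws to about 50 mm.

```bash
python3 -m jog '[[0,0,-0.006,0,0,0],[0.002,-0.015,0,0,0,0],[0.004,-0.03,0,0,0,0],[0.004,-0.03,0,0,0,0],[0,0,0,0,0,0]]' 0.15
python3 - <<'E'
from h import *
from bench import r
delta(r,rd(-.037,0,.08),YAW)
c=r.camera("wrist"); np.savez("w2.npz",**c)
b=cv2.resize(c["image"][190:330,250:490],None,fx=3,fy=3,interpolation=cv2.INTER_CUBIC); cv2.imwrite("pics/w2.png",b[:,:,::-1])
E
```

```text
time: 4.2
ee_pos: [0.4866, -0.1743, 0.102]
eef_rot: [0.004, 0.709, -0.705, -0.008]
ft_force: [0.8, -0.8, 1.0]
width: 0.0261
t 4.2 pos [ 0.4866 -0.1743  0.102 ] F [ 0.8  -0.83  0.97] w 0.0261
tool axes in world (cols)
 [[-1.    -0.005 -0.017]
 [ 0.017  0.006 -1.   ]
 [ 0.006 -1.    -0.006]]
shift tool mm [-2.7 21.8 23.6] turn deg [0.34 0.12 0.32]
```

View pics/w2.png

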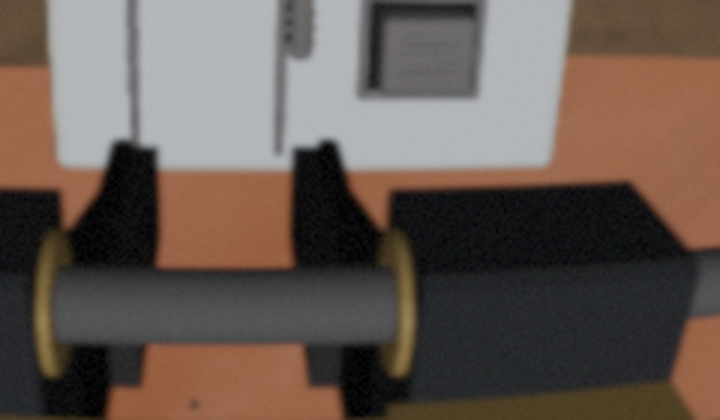

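The tips are tapered to about 7.5 mm, which explains the stop position. The tab at crop (300,40) sits about 34 mm left of the key centre (429,50), which matches fully open (35 mm nominal). I'll set a 52 mm opening and centre at y = 0.

```bash
python3 -m jog '[[-0.001,0,0.012,0.3,0.1,0.3],[-0.001,0.012,0.012,0,0,0],[0,0.012,0,0,0,0],[0,0.012,0,0,0,0],[0,0,0,0,0,0]]' 0.2
python3 - <<'E'
from h import *
from bench import r
delta(r,rd(-.037,0,.036),YAW)
c=r.camera("wrist"); np.savez("w3.npz",**c)
b=cv2.resize(c["image"][180:330,200:480],None,fx=2.8,fy=2.8,interpolation=cv2.INTER_CUBIC); cv2.imwrite("pics/w3.png",b[:,:,::-1])
E
```

```text
time: 4.67
ee_pos: [0.4861, -0.2036, 0.0576]
eef_rot: [-0.006, -0.707, 0.708, 0.008]
ft_force: [-0.7, 0.9, 0.2]
width: 0.0513
t 4.67 pos [ 0.4861 -0.2036  0.0576] F [-0.71  0.93  0.19] w 0.0513
tool axes in world (cols)
 [[-1.    -0.003 -0.02 ]
 [ 0.02  -0.001 -1.   ]
 [ 0.003 -1.     0.001]]
shift tool mm [-2.6 21.6 -5.8] turn deg [-0.07 -0.05  0.19]
```

View pics/w3.png

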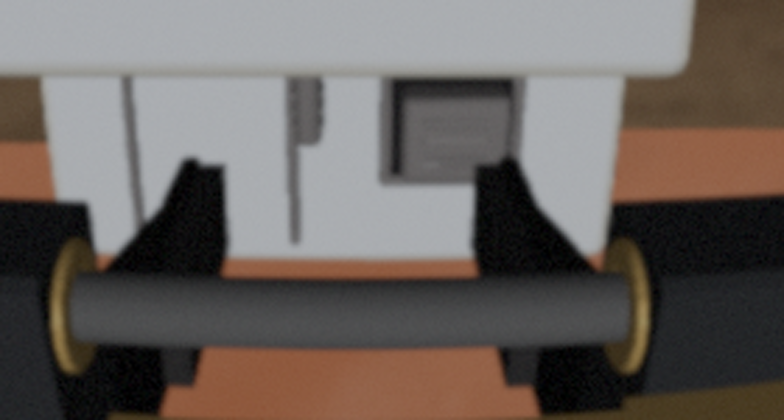

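The wrist view shows the right finger at (495,165) in front of and right of the key, and the left finger at (205,165) between the ribs. This agrees with a shift of about 6 mm to the left. I'll correct and lower to just above the key.

```bash
python3 -m jog '[[-0.002,0.004,-0.006,0,0,0.2],[0,0.009,0,0,0,0],[0,0.006,0,0,0,0],[0,0,0,0,0,0]]'
python3 - <<'E'
from h import *
from bench import r
delta(r,rd(-.037,0,.036),YAW)
c=r.camera("wrist"); np.savez("w4.npz",**c)
b=cv2.resize(c["image"][180:330,200:480],None,fx=2.8,fy=2.8,interpolation=cv2.INTER_CUBIC); cv2.imwrite("pics/w4.png",b[:,:,::-1])
E
```

```text
time: 5.05
ee_pos: [0.4885, -0.1978, 0.0367]
eef_rot: [-0.007, -0.707, 0.707, 0.007]
ft_force: [0.6, -0.8, -0.5]
width: 0.0522
t 5.05 pos [ 0.4885 -0.1978  0.0367] F [ 0.61 -0.78 -0.49] w 0.0522
tool axes in world (cols)
 [[-1.     0.    -0.02 ]
 [ 0.02  -0.001 -1.   ]
 [-0.    -1.     0.001]]
shift tool mm [-0.2  0.7 -0. ] turn deg [-0.04 -0.07 -0.  ]
```

View pics/w4.png

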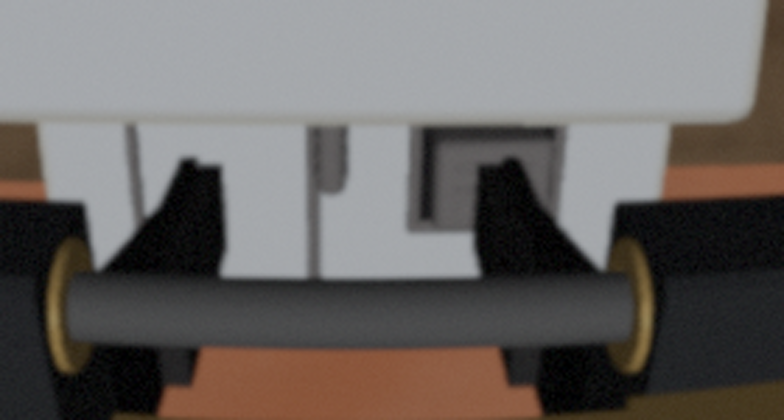

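Both fingers are aligned: the right tip at (495,170) over the key (432–560), the left tip at (205,170) between the ribs. Now I'll press.

```bash
python3 -m jog '[[0,0.004,0,0,0,0],[0,0.004,0,0,0,0]]'; python3 -m jog '[[0,0.004,0,0,0,0]]'; python3 -m jog '[[0,0.002,0,0,0,0]]';python3 -m jog '[[0,0.001,0,0,0,0]]'
python3 - <<'E'
from h import *
from bench import r
delta(r,rd(-.037,0,.0235),YAW)
c=r.camera("wrist"); np.savez("w5.npz",**c); s=r.camera("scene"); t=r.camera("top")
b=cv2.resize(c["image"][180:330,200:480],(560,300),interpolation=cv2.INTER_CUBIC)
d=cv2.resize(s["image"][160:260,280:470],(560,295),interpolation=cv2.INTER_CUBIC)
cv2.imwrite("pics/w5.png",np.vstack([b,d])[:,:,::-1])
E
```

```text
time: 5.27
ee_pos: [0.4894, -0.1982, 0.0297]
eef_rot: [-0.008, -0.706, 0.708, 0.007]
ft_force: [-1.4, 0.6, 2.5]
width: 0.0522
time: 5.35
ee_pos: [0.4895, -0.1982, 0.0258]
eef_rot: [-0.008, -0.706, 0.708, 0.006]
ft_force: [-2.2, 0.9, 1.5]
width: 0.0521
time: 5.43
ee_pos: [0.4893, -0.1982, 0.0234]
eef_rot: [-0.008, -0.706, 0.708, 0.007]
ft_force: [-2.7, 1.0, 4.6]
width: 0.0524
time: 5.52
ee_pos: [0.4894, -0.1983, 0.0228]
eef_rot: [-0.008, -0.706, 0.708, 0.007]
ft_force: [-7.4, 2.9, 18.9]
width: 0.0523
t 5.52 pos [ 0.4894 -0.1983  0.0228] F [-7.41  2.92 18.9 ] w 0.0523
tool axes in world (cols)
 [[-1.     0.002 -0.02 ]
 [ 0.02  -0.002 -1.   ]
 [-0.002 -1.     0.002]]
shift tool mm [ 0.7 -0.7 -0.5] turn deg [-0.14 -0.05 -0.09]
```

View pics/w5.png

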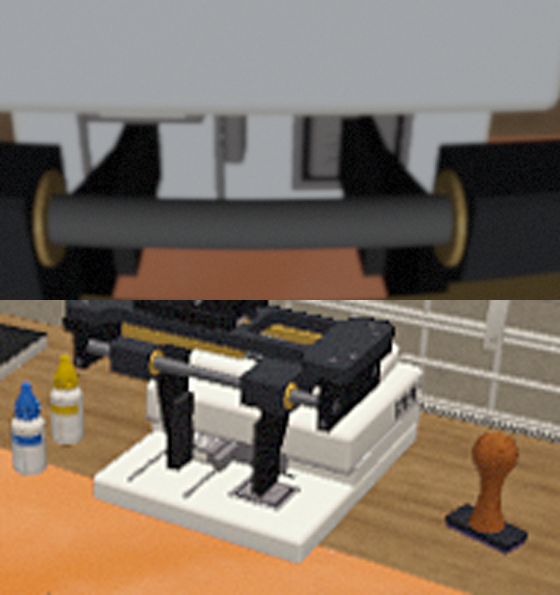

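The key bottomed out at 19 N. The grey cartridge front is just visible at (140,117) behind the left finger. I'll ease the push slightly and check.

```bash
python3 -m jog '[[0,-0.0003,0,0,0,0],[0,0,0,0,0,0],[0,0,0,0,0,0]]'
python3 - <<'E'
from h import *
from bench import r
delta(r,rd(-.037,0,.0235),YAW)
c=r.camera("wrist"); s=r.camera("scene")
b=cv2.resize(c["image"][215:275,215:425],(770,220),interpolation=cv2.INTER_CUBIC)
d=cv2.resize(s["image"][185:240,305:395],(605,370),interpolation=cv2.INTER_CUBIC)
d=cv2.copyMakeBorder(d,0,0,0,165,0); cv2.imwrite("pics/w6.png",np.vstack([b,d])[:,:,::-1])
E
```

```text
time: 5.92
ee_pos: [0.4894, -0.1982, 0.0239]
eef_rot: [-0.008, -0.706, 0.708, 0.006]
ft_force: [-1.4, 1.7, 2.2]
width: 0.0519
t 5.92 pos [ 0.4894 -0.1982  0.0239] F [-1.35  1.65  2.19] w 0.0519
tool axes in world (cols)
 [[-1.     0.002 -0.02 ]
 [ 0.02  -0.003 -1.   ]
 [-0.002 -1.     0.003]]
shift tool mm [ 0.7  0.4 -0.4] turn deg [-0.16 -0.03 -0.09]
```

View pics/w6.png

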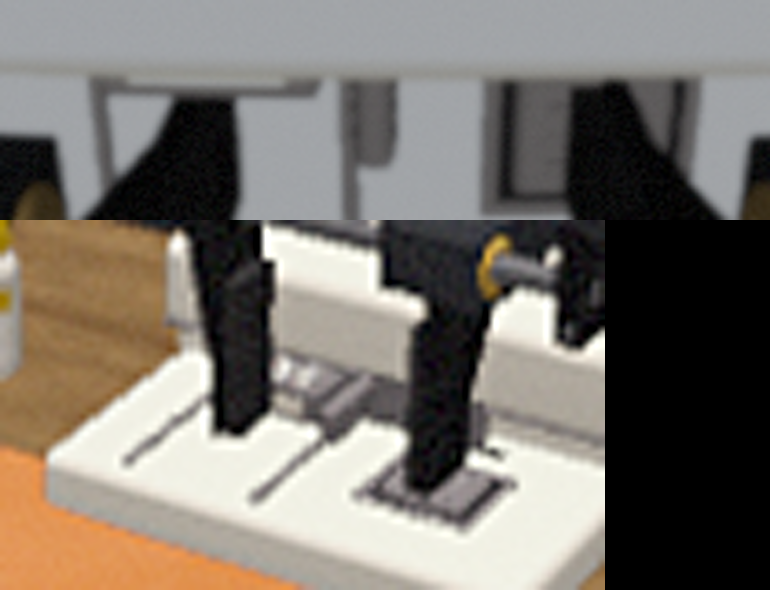

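The cartridge is out against the left finger, at lower-panel (290,395), with its label showing. Its rear is still under the hood, and Fx of -1.4 N fits the spring push. The key is at 7.1 mm. I'll press a little firmer for margin, check once more and hand in.

```bash
python3 -m jog '[[0,0.0009,0,0,0,0]]'
python3 - <<'E'
from h import *
from bench import r
for i in range(4): r.camera("scene")
delta(r,rd(-.037,0,.0235),YAW)
E
```

```text
time: 6.1
ee_pos: [0.4893, -0.1982, 0.023]
eef_rot: [-0.008, -0.706, 0.708, 0.006]
ft_force: [-3.9, -0.3, 11.0]
width: 0.052
t 6.3 pos [ 0.4894 -0.1983  0.0232] F [-4.53  1.17  8.04] w 0.0519
tool axes in world (cols)
 [[-1.     0.001 -0.02 ]
 [ 0.02  -0.003 -1.   ]
 [-0.002 -1.     0.003]]
shift tool mm [ 0.7 -0.3 -0.5] turn deg [-0.17 -0.04 -0.09]
```

```bash
python3 -c "
from bench import r
r.close_job()"
```

```text
the job is handed in; nothing more can be done
```

The shutter is open, the eject key is held down, and the cartridge is stopped against the left finger. I handed the job in that way at about 6.3 s, well inside the 35 s limit.

- **Shutter:** I pushed the tab right with the closed fingertips until it hit its end stop (17 N). In the wrist picture the tab then sat about 34 mm left of the key's middle. The nominal figure for fully open is 35 mm.
- **Key:** I opened the jaws to 52 mm and pressed the key with the right finger. It bottomed at a peak of 19 N, and I eased off slightly before settling. At hand-in the fingertip was at 23.2 mm, which is about 7.8 mm of key travel, holding with about 8 N.
- **Cartridge:** The last pictures, taken just before the final small press, show it out against the left finger with its rear still under the hood. By the finger's position it should be about 27 mm out; I did not measure that directly. The backward force on the tool, 1.4 to 4.5 N, fits the spring pushing on the finger.
- **Bottles and stamp:** They were still standing in place in the scene picture taken right after the press.

**Disagreements:**
- The wrist and top cameras differed by about 2 to 5 mm, so I used a value between them. The shutter's end stop then agreed with that value from side to side.
- On the first descent a finger may have lightly touched the housing overhang (2.5 N). I backed off before going on.

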